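# Dial open the finds chest

## Robot

A 7-joint arm with a two-finger parallel gripper is mounted at the origin on the work surface. World frame = base frame: x ahead of the robot, y to its left, z up, the work surface at z = 0. Lengths are in mm, angles in rad, forces in N, time in s.
With the tool pointing down it reaches from about 400 to 850 mm from the base axis. Payload 4.5 kg.
Tool frame: the origin (TCP) lies at the very end of the fingers, on their centre line; the grasp point (between the pads) lies 19 mm behind it (robot.tcp_to_grasp is the distance from the TCP to the grasp point, in mm); z points along the fingers, y is the direction in which the jaws open and shut (so a half turn about z gives the same grasp; the last joint's range is limited). The gripper opens to 85 mm and grips with 20 to 120 N. Pads are 22 mm wide; open, the fingers measure 114 mm over their backs; the gripper's body (76 mm by 85 mm) begins 54 mm behind the grasp point. The pads swing forward as they close: fully open they stand 13 mm farther back than shut.
Start: joints at [-1.312, 0.689, -0.195, 1.565, 0.157, 0.902, -0.215], TCP at [139.298, 609.303, 231.317] pointing down, gripper open.
Joint ranges: [-3.01, 3.01], [-0.46, 2.08], [-1.47, 1.51], [0.13, 2.56], [-1, 4.14], [0.04, 2.09], [-2.66, 2.66]. Speed limits (rad/s): [2.57, 2.57, 3.14, 3.14, 3.14, 3.14, 3.14].

## Interface

Orientations are given as a rotation vector (axis times angle).
In Python, from rig import robot, camera, workorder, nets gives the robot as it stands.
- The arm moves only by the shell command python3 -m creep 'ROWS' [FORCE]. ROWS is JSON, a list that holds one entry, the list of rows, each a list of 7 numbers: the turn, a rotation vector about the tool's x, y, z in rad, then the shift along the tool's x, y, z in mm, then the closure, from 0 (fully open) to 1 (shut). A call has 1 to 10 rows; each row shifts and turns the pose as measured when the row begins, along the tool's axes as they then stand; what a row does not reach is not made up. A row lasts 1/10 s, in which the tool goes at most 50 mm and 8.59 degrees, less where a joint would pass 70% of its speed; a pose out of reach is approached as far as the arm can. A call is refused whole if a number of a shift passes 50 or a number of a turn 0.15, either way. A call with a gripper value outside its range is refused whole. The fingers move at their own pace and stop on an object; FORCE is the grip in N (left out, the last holds). Time passes only in rows, so rows that do not move let the fingers close. It gives the time, the measured TCP pose, the force and the opening at its end, in the units of the state.
- robot.sense(): the state, without advancing time (a new reading comes with each control period).
- camera(name): name is "side" or "top" or "wrist"; returns a dict with "frame" (400x640x3 uint8, red, green, blue), "camera_matrix" (3x3 intrinsics, pixels), "k1" (the pictures are not rectified: a ray, as slopes to the right and down, at radius r is drawn at 1 + k1 r^2 times it, then the intrinsics apply), "world_to_cam" (4x4, takes a point from world to camera coordinates). Camera axes: x right, y down, z forward; pixel columns grow to the right and rows downward; lengths in mm; the calibration is good to about 2 mm. A picture is of the moment at which its call begins. There is no depth.
- workorder.hand_in(): hands the job in, once; it reports no verdict.
Trained networks look in a picture, given as the dict that the camera call returned (one of the last four; its "shot" number tells which), for a name from the list of things; names that differ only in an ending like _2 or _b are one class to them, and where a whole thing is asked for, a point or a joint stands for the part that bears it (a point fixed in the world has none). Each returns a list of dicts, best first, with "confidence" (0 to 1); they miss things now and then, are a little off and sometimes report something else, mostly with a low value. They report only what shows in the picture. A call takes as long as a camera call.
- nets.boxes_of(thing, picture): "pixel" ([column, row] in pixels, amid what is visible of it).
The state is a dict: "time": time; "q": joint angles; "dq": joint speeds; "joint_efforts": joint torques, N m; "tool_pos": TCP position; "orientation": TCP orientation; "wrist_force": force on the tool from outside, world axes, zero at the start; "wrist_torque": the same for the moment, N m; "grip_width": opening from 0.0 (shut) to 1.0 (fully open).
Only numpy, scipy, OpenCV 4.12 (cv2) and the standard library are available. Lean on these libraries where they do the work, as an engineer would, in place of code of your own. Each camera call takes 0.05 s, during which the arm holds its last target. There are 200 camera calls.

## Task

Open the locked finds chest: turn its dial right (clockwise) to 5, then left to 30, then right to 20, not running past the first two numbers. Then turn the lever handle clockwise to its stop, lift the lid by the knob on its front until it stands about 60 degrees open, and leave it standing like that with the handle still turned. Leave the other things on the bench where they are.

Things in the scene. Friction and masses are not known exactly. Their poses are not given: they have to be found in the camera images.
- finds_chest: Beige steel lock chest bolted to the bench, 220 deep (its x) x 340 wide (its y) x 140 mm high with the lid shut; the lid is the top 40 mm, hinged along the back. Origin on the bench under its centre; x from its front (robot side) to its back, y to its left, z up. Yaw within 0.25 rad. On the lid's flat top: the dial (left half) and the lever handle (right half); a lifting knob on the lid's front face.
- chest_lid (a joint): Angle of the lid, rad: 0 shut, grows as the front rises, stops at 1.31. Balanced, stiff stay hinges hold it wherever it is left; lifting takes about 3 to 5 N at the front knob. Bolted shut (0.02 rad of play) until the lever handle is turned.
- lid_hinge (a point): Middle of the lid's hinge line: 110 mm behind the chest's centre, 100 mm above the bench; the line runs along the chest's y.
- pull_grip (a point): Where to take the lifting knob: a steel round bar 16 mm thick, pointing 45 mm forward (chest -x) from the middle of the lid's front face, with a 23 mm button on its end. The point is on its axis, 26 mm before the face, 122 mm above the bench (shut); clear for 70 mm each side. It swings at 247 mm about the hinge line; fingers closed on it along the chest's y let it pivot between them.
- dial (a joint): Angle of the combination dial, rad: grows when turned left (counter-clockwise from above), falls when turned right; turns endlessly. Number at the index = angle x 40 / (2 pi) modulo 40, so 5 is 0.785, 20 is 3.142, 30 is 4.712 (plus whole turns). Starts at a number from 28 to 39.2. It takes 0.06 to 0.1 N m and stays where it is left; it is locked while the lever handle is turned.
- dial_axis (a point): Centre of the dial's face, 154 mm above the bench, 85 mm left of and 10 mm before the chest's centre; axes as the chest's while shut. The dial: a black disc 86 mm wide, 14 mm above the lid, with a steel grip bar across its centre, 60 long x 12 wide x 22 mm high (top 176 mm above the bench), lying along the line from mark 0 to mark 20. Pinch the bar or push its side with a fingertip.
- dial_zero (a point): The 0 mark on the dial: a broad white line with a white diamond inside it, 40 mm from the axis, at the height of the dial's face; turns with the dial. White lines on the rim show 40 divisions, every fifth longer, numbered clockwise from 0 to 39 (no figures are printed).
- dial_index (a point): The index where the number is read: a dark notch in the steel ring round the dial, on the dial's front side (chest -x), 47 mm from its axis. Turning left makes the number there rise, turning right makes it fall. Three-wheel lock: stop within one division (0.157 rad) of each number; after running past the first or second, begin again with a full turn right and on to 5.
- bolt_handle (a joint): Angle of the lever handle, rad: 0 locked, pointing to the chest's front; grows as it is turned clockwise from above (its end swings to the left); stop at 1.35. It stays where it is left; takes about 0.15 N m. Until the right numbers are dialled it stops dead between 0.1 and 0.2.
- handle_pivot (a point): Pivot of the lever handle at mid-height of its bar (162 mm above the bench), 12 mm behind and 85 mm right of the chest's centre. Hub 30 mm wide; the steel bar is 14 mm wide, 18 mm high (153 to 171 mm above the bench), ends in a 22 mm ball and reaches 97 mm from the pivot.
- handle_end (a point): Point near the end of the lever handle, on its middle line, 78 mm from the pivot; it moves with the handle.
- brush_mug: blue mug 82 mm wide, 95 mm high, holding brushes up to 200 mm high, standing to the right of the chest (not used); origin under its centre
- tape_roll: flat roll of tape, 96 mm across, 24 mm high, in front of the chest on the right (not used); origin under its centre
- specimen_jar: small jar with a white cap, 52 mm wide, 75 mm high, left of the chest (not used); origin under its centre
- solvent_bottle: amber bottle 60 mm wide, 150 mm high, left of the chest (not used); origin under its centre
- spatula: spatula 200 mm long lying in front of the chest on the left (not used); origin on the bench under its middle, x along it
- dusting_brush: brush 200 mm long lying in front of the chest on the right (not used); origin on the bench under its middle, x along it

How it is judged (in metres and radians):
On the way, in this order (a step that is already met when the one before it is completed fails the run):
1. the dial is at 5, turned there from its start (x of dial_zero in the frame of dial_axis between -0.0343 and -0.0206 m and y of dial_zero in the frame of dial_axis between -0.0343 and -0.0206 m), for 0.1 s.
2. then the dial is at 30 (y of dial_zero in the frame of dial_axis above 0 m and x of dial_zero in the frame of dial_axis between -0.0097 and 0.0097 m), for 0.1 s.
3. then the dial is at 20 (x of dial_zero in the frame of dial_axis above 0 m and y of dial_zero in the frame of dial_axis between -0.0097 and 0.0097 m), for 0.1 s.
4. the lever handle is turned to its stop, which the lock allows only after the right numbers (value of joint bolt_handle above 1.2 rad), for 0.1 s.
At the end, for the whole second after the job is handed in: The lid stands at rest at least 0.87 rad (50 degrees) open and the lever handle is still turned (above 1.15 rad). On the way the dial was at 5, 30 and 20 in that order, each within 14 degrees (the lock itself passes only what is within about 12), and the handle passed 1.2 rad (value of joint chest_lid above 0.87 rad and velocity of joint chest_lid between -0.05 and 0.05 rad/s and value of joint bolt_handle above 1.15 rad); the robot touches nothing.
It fails at once if one of the other things on the bench was moved by more than 30 mm or tipped over (distance of any of brush_mug, tape_roll, specimen_jar, solvent_bottle, spatula, dusting_brush from where it was at the start of the episode above 0.03 m or angle between any of brush_mug, specimen_jar, solvent_bottle's own z axis and vertical above 0.5 rad).
It also fails if it takes over 72 s, if anything falls off the work surface, if the arm or the gripper's body presses on something with over 40 N, if the wrist force passes 120 N, or if a joint passes its speed limit or range.

## Working session

There is one attempt and no reset: what is moved stays moved. The work goes in short steps, Python scripts to look and compute and a shell command to move; the robot and the scene stay as the last step left them, time stands still between calls to the robot, and variables do not carry over. Pictures are saved under pics/ and viewed, about 8 in all and at most 12, crops included, and the job is handed in when it is done.

```bash
ls; mkdir -p pics; cat > h.py <<'E'
import numpy as np, cv2
from rig import robot, camera, workorder, nets
from scipy.spatial.transform import Rotation as R
def proj(c,p):
    p=np.atleast_2d(p); W=np.array(c["world_to_cam"]); q=p@W[:3,:3].T+W[:3,3]
    s=q[:,:2]/q[:,2:]; s=s*(1+c["k1"]*(s**2).sum(1,keepdims=True))
    K=np.array(c["camera_matrix"]); return s@K[:2,:2].T+K[:2,2]
def ray(c,uv):
    K=np.array(c["camera_matrix"]); d=(np.array(uv)-K[:2,2])/[K[0,0],K[1,1]]; s=d.copy()
    for _ in range(20): s=d/(1+c["k1"]*(s@s))
    W=np.array(c["world_to_cam"]); Rt=W[:3,:3].T
    return -Rt@W[:3,3], Rt@np.array([s[0],s[1],1])
def atz(c,uv,z):
    o,d=ray(c,uv); return o+d*(z-o[2])/d[2]
def save(c,n,crop=None,f=1):
    im=c["frame"][:,:,::-1]
    if crop: x0,y0,x1,y1=crop; im=im[y0:y1,x0:x1]
    cv2.imwrite("pics/"+n,cv2.resize(im,None,fx=f,fy=f,interpolation=cv2.INTER_CUBIC))
E
python3 - <<'E'
from h import *
s=robot.sense();print(s["time"],s["tool_pos"],s["orientation"],s["wrist_force"],s["grip_width"])
Z=dict(finds_chest=100,dial_axis=154,dial_zero=154,dial_index=154,handle_pivot=162,handle_end=162,pull_grip=122,lid_hinge=100,brush_mug=50,solvent_bottle=75,specimen_jar=40,tape_roll=12,spatula=5,dusting_brush=8)
for n in ["top","side"]:
    c=camera(n);save(c,n+"0.png")
    W=np.array(c["world_to_cam"]);print(n,-W[:3,:3].T@W[:3,3])
    for t,z in Z.items():
        try: r=nets.boxes_of(t,c)
        except Exception as e: print(t,e);continue
        for b in r[:2]: print(t,np.round(b["pixel"]),round(b["confidence"],2),np.round(atz(c,b["pixel"],z)))
E
```

```text
pics
0.0 [139.19822814 608.61424165 230.45810952] [-3.52154808e-01 -3.12170095e+00  2.97270029e-03] [-0.06260206  0.33125886  0.08519334] 0.99793904155168
top [ 369.62556637  -39.31757837 1464.52848773]
finds_chest [315. 166.] 0.61 [654.  -9. 100.]
dial_axis [312. 166.] 0.87 [645.  -3. 154.]
dial_axis [312. 167.] 0.31 [641.  -1. 154.]
dial_zero [288. 166.] 0.66 [644.  70. 154.]
dial_zero [232. 175.] 0.66 [622. 240. 154.]
dial_index [315. 169.] 0.94 [634. -12. 154.]
handle_pivot [311. 168.] 0.76 [637.   1. 162.]
handle_pivot [428. 240.] 0.41 [ 414. -337.  162.]
handle_end [342. 174.] 0.72 [614. -92. 162.]
pull_grip [313. 167.] 0.61 [647.  -4. 122.]
pull_grip [286. 167.] 0.18 [649.  79. 122.]
lid_hinge [314. 168.] 0.67 [649.  -8. 100.]
brush_mug [402. 188.] 0.73 [ 587. -289.   50.]
brush_mug [289. 163.] 0.65 [679.  75.  50.]
solvent_bottle [242. 138.] 0.55 [759. 227.  75.]
specimen_jar [233. 173.] 0.72 [651. 263.  40.]
specimen_jar [313. 168.] 0.41 [661.  -3.  40.]
tape_roll [368. 243.] 0.66 [ 412. -178.   12.]
spatula [240. 244.] 0.86 [418. 245.   5.]
dusting_brush [428. 241.] 0.67 [ 
[... 238 characters left out ...]
.  71. 154.]
dial_index [348. 193.] 0.86 [630. -62. 154.]
handle_pivot [345. 196.] 0.73 [615. -79. 162.]
handle_end [346. 198.] 0.81 [615. -89. 162.]
handle_end [345. 192.] 0.34 [622. -65. 162.]
pull_grip [348. 194.] 0.98 [645. -30. 122.]
pull_grip [346. 201.] 0.32 [627. -57. 122.]
lid_hinge [345. 204.] 0.72 [630. -45. 100.]
lid_hinge [338. 165.] 0.36 [673. 131. 100.]
brush_mug [356. 279.] 0.86 [ 573. -277.   50.]
brush_mug [347. 197.] 0.38 [669.  33.  50.]
solvent_bottle [352. 144.] 0.56 [773. 254.  75.]
specimen_jar [290. 261.] 0.43 [ 429. -152.   40.]
tape_roll [290. 275.] 0.92 [ 421. -177.   12.]
spatula [257. 183.] 0.58 [430. 242.   5.]
dusting_brush [309. 335.] 0.62 [ 413. -372.    8.]
```

```bash
python3 - <<'E'
import cv2,numpy as np
t=cv2.imread("pics/top0.png")[110:260,210:440];s=cv2.imread("pics/side0.png")[120:300,240:420]
cv2.imwrite("pics/a.png",cv2.resize(t,None,fx=3.4,fy=3.4,interpolation=cv2.INTER_CUBIC))
cv2.imwrite("pics/b.png",cv2.resize(s,None,fx=3.3,fy=3.3,interpolation=cv2.INTER_CUBIC))
E
```

```text
(no output)
```

View pics/a.png

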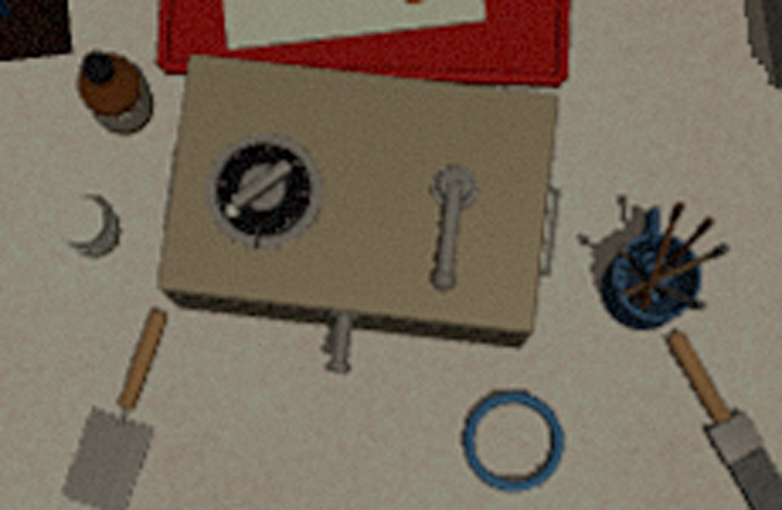

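```bash
python3 - <<'E'
from h import *
from scipy.optimize import least_squares
c=camera("top")
pts=[((190,57),(110,170,140)),((557,96),(110,-170,140)),((524,332),(-110,-170,140)),((160,287),(-110,170,140)),
((264,190),(-10,85,154)),((454,187),(12,-85,171)),((443,280),(-76,-85,170)),((340,368),(-155,0,125))]
uv=np.array([p[0] for p in pts])/3.4+[210,110]-0.35
P=np.array([p[1] for p in pts],float)
def w(x,P=P):
    a=x[2];return np.c_[x[0]+P[:,0]*np.cos(a)-P[:,1]*np.sin(a),x[1]+P[:,0]*np.sin(a)+P[:,1]*np.cos(a),P[:,2]]
r=least_squares(lambda x:(proj(c,w(x))-uv).ravel(),[640,0,0],loss="soft_l1")
print(r.x,np.round(r.fun.reshape(-1,2),1))
a=r.x[2]
N=["dial","hpivot","hend","grip","hinge"]
Q=np.array([(-10,85,154),(12,-85,162),(-66,-85,162),(-136,0,122),(110,0,100)],float)
for n,q in zip(N,w(r.x,Q)): print(n,np.round(q,1))
z=atz(c,np.array([232,211])/3.4+[210,110],154); d=w(r.x,Q)[0]; v=z-d
u=R.from_euler("z",-a).apply(v); print("zero in chest",u,"dial angle",np.degrees(np.arctan2(-u[1],-u[0]))%360)
s=robot.sense();print(R.from_rotvec(s["orientation"]).as_matrix().round(3),s["q"])
s2=camera("side")
im=s2["frame"][:,:,::-1].copy()[120:300,240:420];im=cv2.resize(im,None,fx=3.3,fy=3.3,interpolation=cv2.INTER_CUBIC)
for p in np.r_[w(r.x,Q),w(r.x)[:4]]:
    q=(proj(s2,p)[0]-[240,120])*3.3; cv2.circle(im,(int(q[0]),int(q[1])),4,(0,255,0),1)
cv2.imwrite("pics/c.png",im)
E
```

```text
[ 6.45014739e+02 -1.12653420e+01 -1.38342904e-01] [[-0.5 -0.7]
 [ 0.7 -0.1]
 [ 2.9  1. ]
 [-1.3  1.3]
 [-0.5  0. ]
 [ 0.3 -1. ]
 [ 0.3  0.6]
 [-0.5 -0.9]]
dial [646.8  74.3 154. ]
hpivot [645.2 -97.1 162. ]
hend [567.9 -86.4 162. ]
grip [510.3   7.5 122. ]
hinge [754.  -26.4 100. ]
zero in chest [-22.88357703  23.30675195   0.        ] dial angle 314.47509663776253
[[-0.975  0.223  0.   ]
 [ 0.223  0.975  0.   ]
 [-0.     0.    -1.   ]] [-1.31215441  0.68908564 -0.1946126   1.56531789  0.157344    0.90246131
 -0.21511188]
```

View pics/c.png

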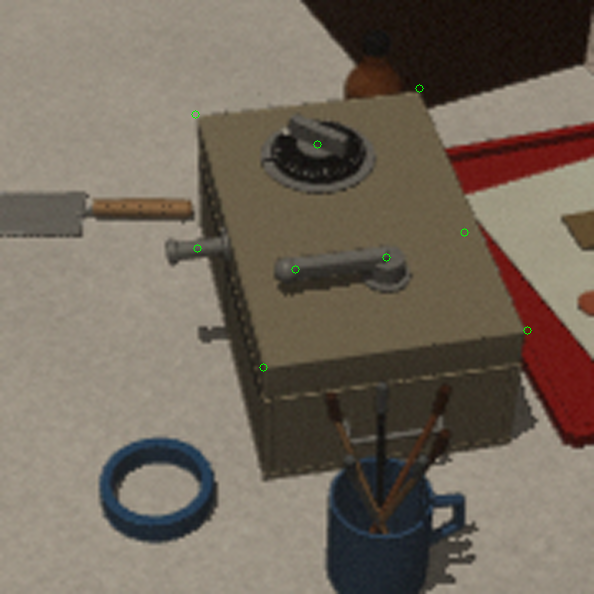

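```bash
python3 -m creep '[[[0,0,0,-40,-26.5,0,0],[0,0,0,-40,-26.5,0,0],[0,0,0,-40,-26.5,0,0],[0,0,0,-40,-26.5,0,0],[0,0,0,-40,-26.5,0,0],[0,0,0,-40,-26.5,0,0],[0,0,0,-40,-26.5,0,0],[0,0,0,-40,-26.5,0,0],[0,0,0,-40,-26.5,0,0],[0,0,0,-40,-26.5,0,0]]]' 40
cat >> h.py <<'E'
A=-0.13834; C=np.array([645.0,-11.3,0])
def world(p): return C+R.from_euler("z",A).apply(p)
def to(p,psi=None):
    "report delta in tool axes to reach world TCP p (given mm); psi = desired tool-y azimuth deg"
    s=robot.sense(); M=R.from_rotvec(s["orientation"]).as_matrix(); t=np.array(s["tool_pos"])
    print("t",round(s["time"],2),"tcp",t.round(1),"psi",round(np.degrees(np.arctan2(M[1,1],M[0,1])),1),"z",M[:,2].round(3),"q",np.round(s["q"],2),"F",np.round(s["wrist_force"],1),"Tz",np.round(s["wrist_torque"],2),"w",round(s["grip_width"],3))
    print("shift tool axes",(M.T@(np.array(p)-t)).round(1))
    if psi is not None: print("turn z",round(np.radians((np.degrees(np.arctan2(M[1,1],M[0,1]))-psi+180)%360-180),3))
E
python3 -c "
from h import *
to([646.8,74.3,210],36.6)"
```

```text
time: 2.6
tool_pos: [476.9, 261.2, 228.7]
orientation: [-0.323, -3.121, -0.018]
wrist_force: [0.9, 0.7, -0.3]
grip_width: 1.002
t 2.6 tcp [476.9 261.2 228.7] psi 78.2 z [-0.002  0.012 -1.   ] q [-0.41  0.59 -0.27  1.82  0.2   0.76  0.58] F [ 0.9  0.7 -0.3] Tz [ 0.04 -0.11  0.  ] w 1.002
shift tool axes [-204.7 -148.3   16.2]
turn z 0.725
```

```bash
python3 -m creep '[[[0,0,0,-40,-29,2],[0,0,0,-40,-29,2]]]' >/dev/null 2>&1; python3 -m creep '[[[0,0,0,-40,-29,2,0],[0,0,0,-40,-29,2,0],[0,0,0,-40,-29,2,0],[0,0,0,-40,-29,2,0],[0,0,0,-40,-29,2,0],[0,0,0.145,0,0,0,0],[0,0,0.145,0,0,0,0],[0,0,0.145,0,0,0,0],[0,0,0.145,0,0,0,0],[0,0,0.145,0,0,0,0]]]'
python3 - <<'E'
from h import *
to([646.8,74.3,200],36.6)
c=camera("wrist");save(c,"w1.png")
g=proj(c,[[646.8,74.3,154],world([-10-47,85,154])])
print(g)
E
```

```text
time: 3.6
tool_pos: [650.5, 61.3, 215.7]
orientation: [1.449, 2.787, 0.014]
wrist_force: [-1.1, 0.4, 0.4]
grip_width: 0.999
t 3.6 tcp [650.5  61.3 215.7] psi 35.1 z [ 0.004  0.008 -1.   ] q [-0.12  0.74 -0.07  1.5   0.05  0.9   0.41] F [-1.1  0.4  0.4] Tz [ 0.03  0.   -0.05] w 0.999
shift tool axes [12.8  4.3 15.7]
turn z -0.027
[[327.57913455 191.76557025]
 [268.72234464 138.80951884]]
```

View pics/w1.png

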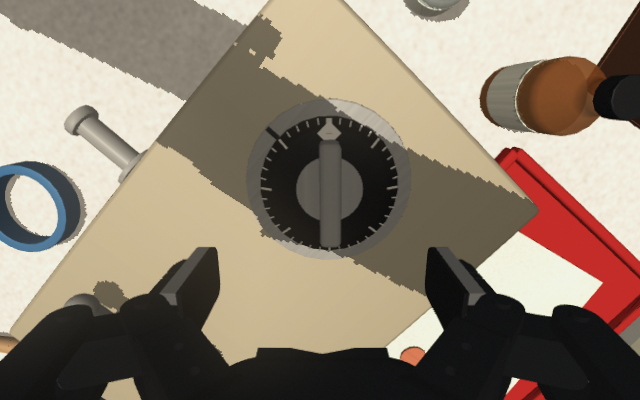

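```bash
cat >> h.py <<'E'
def dial_from(c,cen,zero,idx):
    d,z,i=[atz(c,p,154)[:2] for p in (cen,zero,idx)]
    az=lambda v:np.degrees(np.arctan2(v[1],v[0]))
    print("centre",d.round(1),"r0",np.hypot(*(z-d)).round(1),"ri",np.hypot(*(i-d)).round(1),"bar az",az(z-d).round(1),"yaw",(az(i-d)%360-180).round(1),"dial deg",((az(z-d)-az(i-d))%360).round(1))
E
python3 - <<'E'
from h import *
c=camera("wrist"); b=cv2.cvtColor(c["frame"],cv2.COLOR_RGB2GRAY)
# dark disc ellipse
m=((b<45).astype(np.uint8))*255; m[270:]=0; m[:90]=0; m[:,:230]=0; m[:,420:]=0
k=max(cv2.findContours(cv2.morphologyEx(m,cv2.MORPH_CLOSE,np.ones((9,9))),cv2.RETR_EXTERNAL,cv2.CHAIN_APPROX_NONE)[0],key=cv2.contourArea)
print(cv2.fitEllipse(cv2.convexHull(k)),cv2.boundingRect(k))
dial_from(c,(330,188),(329,126),(272,133))
to([646.8,74.3,200],36.6)
E
```

```text
((325.2962341308594, 180.57337951660156), (132.65879821777344, 146.2202911376953), 123.12022399902344) (261, 117, 136, 133)
centre [646.7  77.4] r0 37.0 ri 47.3 bar az 126.0 yaw -9.5 dial deg 315.5
t 3.7 tcp [650.5  61.7 215.7] psi 35.4 z [ 0.004  0.007 -1.   ] q [-0.12  0.74 -0.07  1.5   0.05  0.9   0.41] F [-0.4  0.6 -0.4] Tz [-0.05 -0.02 -0.01] w 1.001
shift tool axes [12.4  4.2 15.8]
turn z -0.02
```

```bash
python3 -m creep '[[[0,0,-0.02,13.8,5.2,0,0],[0,0,0,0,0,0,0],[0,0,0,0,0,20,0],[0,0,0,0,0,20,0],[0,0,0,0,0,15,0],[0,0,0,0,0,2,0.5],[0,0,0,0,0,0,1],[0,0,0,0,0,0,1],[0,0,0,0,0,0,1],[0,0,0,0,0,0,1]]]' 40; python3 -c "
from h import *
to([646.7,76,158],36)"
```

```text
time: 4.7
tool_pos: [644.4, 79.3, 160.1]
orientation: [-1.379, -2.82, -0.01]
wrist_force: [-14.9, -8.9, 9.3]
grip_width: 0.143
t 4.7 tcp [644.4  79.3 160.1] psi 37.9 z [ 0.001  0.007 -1.   ] q [-0.15  0.8  -0.08  1.56  0.07  0.78  0.41] F [-14.9  -8.9   9.3] Tz [-1.95  3.21 -0.11] w 0.143
shift tool axes [-4.1 -0.2  2.1]
turn z 0.033
```

```bash
python3 -m creep '[[[0,0,0,0,0,0,0.6],[0,0,0,0,0,0,0.6],[0,0,0,-3,-1,2,0.6],[0,0,0,0,0,0,0.6],[0,0,0,0,0,0,1],[0,0,0,0,0,0,1],[0,0,0,0,0,0,1],[0,0,0,0,0,0,1]]]' 40; python3 -c "
from h import *
to([646.7,76,158],36)"
```

```text
time: 5.5
tool_pos: [646.6, 75.4, 160.1]
orientation: [1.38, 2.822, 0.012]
wrist_force: [0.2, -0.5, 1.2]
grip_width: 0.129
t 5.5 tcp [646.6  75.4 160.1] psi 37.9 z [ 0.004  0.007 -1.   ] q [-0.14  0.8  -0.08  1.56  0.07  0.78  0.41] F [ 0.2 -0.5  1.2] Tz [-0.15  0.05  0.02] w 0.129
shift tool axes [0.4 0.5 2.1]
turn z 0.033
```

```bash
python3 -m creep '[[[0,0,0.14,0,0,0,1],[0,0,0.14,0,0,0,1],[0,0,0.14,0,0,0,1],[0,0,0.14,0,0,0,1],[0,0,0.14,0,0,0,1],[0,0,0.14,0,0,0,1],[0,0,0.14,0,0,0,1],[0,0,0.14,0,0,0,1],[0,0,0.14,0,0,0,1],[0,0,0,0,0,0,1]]]'; python3 -c "
from h import *
to([646.7,76,158])"
```

```text
time: 6.5
tool_pos: [646.5, 75.3, 160.1]
orientation: [-2.809, -1.4, -0.01]
wrist_force: [-0.5, -0.5, 0.6]
grip_width: 0.132
t 6.5 tcp [646.5  75.3 160.1] psi -37.0 z [ 0.004  0.006 -1.   ] q [-0.34  0.82  0.29  1.57 -0.31  0.79 -0.56] F [-0.5 -0.5  0.6] Tz [-0.32  0.12 -0.09] w 0.132
shift tool axes [ 0.6 -0.3  2.1]
```

```bash
python3 -m creep '[[[0,0,0.14,0,0,0,1],[0,0,0.14,0,0,0,1],[0,0,0.14,0,0,0,1],[0,0,0.14,0,0,0,1],[0,0,0.14,0,0,0,1],[0,0,0.14,0,0,0,1],[0,0,0.14,0,0,0,1],[0,0,0.14,0,0,0,1],[0,0,0.14,0,0,0,1],[0,0,0,0,0,0,1]]]'; python3 -c "
from h import *
to([646.7,76,158])
c=camera('wrist');save(c,'w2.png')"
```

```text
time: 7.5
tool_pos: [646.4, 75.4, 160.1]
orientation: [-3.09, 0.536, -0.004]
wrist_force: [-1.6, -1.2, 2.2]
grip_width: 0.131
t 7.5 tcp [646.4  75.4 160.1] psi -109.7 z [ 0.004  0.004 -1.   ] q [-0.51  0.9   0.65  1.58 -0.66  0.89 -1.53] F [-1.6 -1.2  2.2] Tz [-0.34  0.22 -0.04] w 0.131
shift tool axes [ 0.1 -0.7  2.1]
```

```bash
python3 -m creep '[[[0,0,0,0,0,0,0],[0,0,0,0,0,0,0],[0,0,0,0,0,0,0],[0,0,0,0,0,0,0],[0,0,-0.14,0,0,0,0],[0,0,-0.15,0,0,0,0],[0,0,-0.15,0,0,0,0],[0,0,-0.15,0,0,0,0],[0,0,-0.15,0,0,0,0],[0,0,-0.15,0,0,0,0]]]'; python3 -m creep '[[[0,0,-0.15,0,0,0,0],[0,0,-0.15,0,0,0,0],[0,0,-0.15,0,0,0,0],[0,0,-0.15,0,0,0,0],[0,0,-0.15,0,0,0,0],[0,0,-0.15,0,0,0,0],[0,0,-0.15,0,0,0,0],[0,0,-0.15,0,0,0,0],[0,0,-0.15,0,0,0,0],[0,0,-0.15,0,0,0,0]]]'; python3 -c "
from h import *
to([646.5,75.3,160],70.3)
c=camera('wrist');save(c,'w2.png')"
```

```text
time: 8.55
tool_pos: [646.5, 77.2, 158.9]
orientation: [-3.01, -0.876, -0.008]
wrist_force: [0.8, -0.7, -1.0]
grip_width: 0.999
time: 9.55
tool_pos: [646.8, 75.6, 159.3]
orientation: [1.609, 2.697, 0.013]
wrist_force: [0.4, -0.0, -0.4]
grip_width: 1.0
t 9.55 tcp [646.8  75.6 159.3] psi 28.4 z [ 0.005  0.007 -1.   ] q [-0.17  0.8  -0.03  1.56  0.02  0.77  0.29] F [ 0.4 -0.  -0.4] Tz [ 0.03  0.   -0.  ] w 1.0
shift tool axes [-0.1 -0.4 -0.7]
turn z -0.732
```

View pics/w2.png

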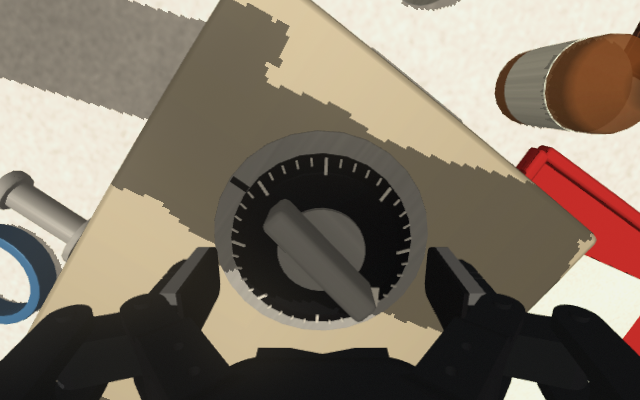

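```bash
python3 - <<'E'
from h import *
c=camera("wrist"); print(proj(c,[[646.7,76,154],[646.7,76,176]]))
dial_from(c,(322,243),(375,296),(239,184))
im=c["frame"][130:335,205:435,::-1]
cv2.imwrite("pics/w2c.png",cv2.resize(im,None,fx=2.8,fy=2.8,interpolation=cv2.INTER_CUBIC))
E
python3 -m creep '[[[0,0,-0.15,0,0,0,0],[0,0,-0.15,0,0,0,0],[0,0,-0.15,0,0,0,0],[0,0,-0.15,0,0,0,0],[0,0,-0.14,0,0,0,0],[0,0,0,0,0,0,0],[0,0,0,0,0,0,0]]]'; python3 -c "
from h import *
to([646.5,75.4,160],70.3)"
```

```text
[[321.45224962 249.4120513 ]
 [321.85940913 272.60509901]]
centre [645.4  78.9] r0 37.6 ri 45.7 bar az -18.8 yaw -9.0 dial deg 170.2
time: 10.35
tool_pos: [646.6, 74.3, 158.8]
orientation: [0.541, 3.092, 0.01]
wrist_force: [0.8, 0.6, -0.6]
grip_width: 1.001
t 10.35 tcp [646.6  74.3 158.8] psi 70.2 z [ 0.004  0.006 -1.   ] q [-0.06  0.81 -0.23  1.55  0.23  0.8   0.84] F [ 0.8  0.6 -0.6] Tz [ 0.02 -0.    0.05] w 1.001
shift tool axes [ 0.4  1.  -1.2]
turn z -0.002
```

View pics/w2c.png

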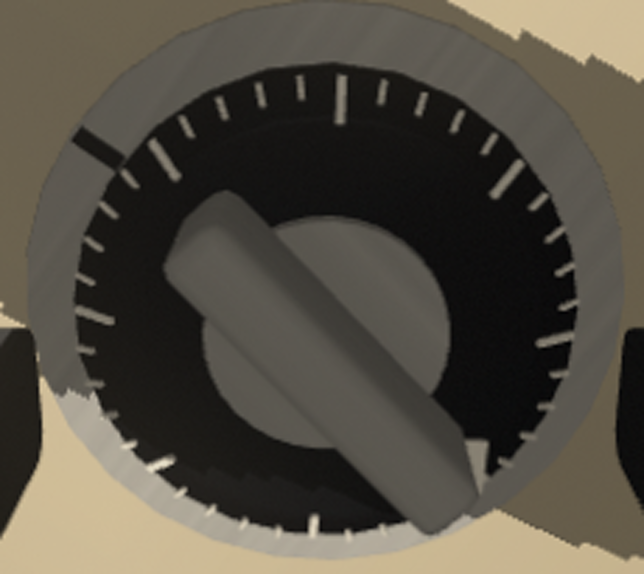

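```bash
python3 -m creep '[[[0,0,0,0.4,1,0,0.6],[0,0,0,0,0,0,1],[0,0,0,0,0,0,1],[0,0,0,0,0,0,1],[0,0,0,0,0,0,1],[0,0,0,0,0,0,1]]]' 40; python3 -c "
from h import *
to([646.5,75.4,160],-54.5)"
```

```text
time: 10.95
tool_pos: [646.4, 75.5, 158.9]
orientation: [0.554, 3.089, 0.008]
wrist_force: [-1.5, -0.0, 1.3]
grip_width: 0.133
t 10.95 tcp [646.4  75.5 158.9] psi 69.7 z [ 0.004  0.005 -1.   ] q [-0.06  0.81 -0.23  1.55  0.23  0.8   0.83] F [-1.5 -0.   1.3] Tz [-0.17  0.17  0.07] w 0.133
shift tool axes [-0.2 -0.  -1.1]
turn z 2.167
```

```bash
python3 -m creep '[[[0,0,0.14,0,0,0,1],[0,0,0.14,0,0,0,1],[0,0,0.14,0,0,0,1],[0,0,0.14,0,0,0,1],[0,0,0.14,0,0,0,1],[0,0,0.14,0,0,0,1],[0,0,0.14,0,0,0,1],[0,0,0.14,0,0,0,1],[0,0,0.14,0,0,0,1],[0,0,0.14,0,0,0,1]]]';  python3 -c "
from h import *
to([646.5,75.4,160],-54.5)"
```

```text
time: 11.95
tool_pos: [646.6, 75.6, 158.9]
orientation: [-2.468, -1.942, -0.011]
wrist_force: [-0.1, -0.4, -0.4]
grip_width: 0.131
t 11.95 tcp [646.6  75.6 158.9] psi -13.6 z [ 0.005  0.005 -1.   ] q [-0.28  0.81  0.18  1.57 -0.19  0.77 -0.26] F [-0.1 -0.4 -0.4] Tz [-0.27  0.09  0.04] w 0.131
shift tool axes [-0.2 -0.  -1.1]
turn z 0.714
```

```bash
python3 -m creep '[[[0,0,0.14,0,0,0,1],[0,0,0.14,0,0,0,1],[0,0,0.14,0,0,0,1],[0,0,0.14,0,0,0,1],[0,0,0.08,0,0,0,1],[0,0,0,0,0,0,1],[0,0,0,0,0,0,1]]]';  python3 -c "
from h import *
to([646.5,75.4,160],-54.5)
c=camera('wrist');im=c['frame'][100:350,190:450,::-1]
cv2.imwrite('pics/w3.png',cv2.resize(im,None,fx=2.3,fy=2.3,interpolation=cv2.INTER_CUBIC))"
```

```text
time: 12.65
tool_pos: [646.6, 75.5, 158.9]
orientation: [-2.966, -1.031, -0.009]
wrist_force: [-0.7, -0.3, 0.4]
grip_width: 0.129
t 12.65 tcp [646.6  75.5 158.9] psi -51.7 z [ 0.005  0.003 -1.   ] q [-0.38  0.84  0.37  1.57 -0.39  0.8  -0.75] F [-0.7 -0.3  0.4] Tz [-0.2   0.16  0.02] w 0.129
shift tool axes [-0.1 -0.  -1.1]
turn z 0.049
```

View pics/w3.png

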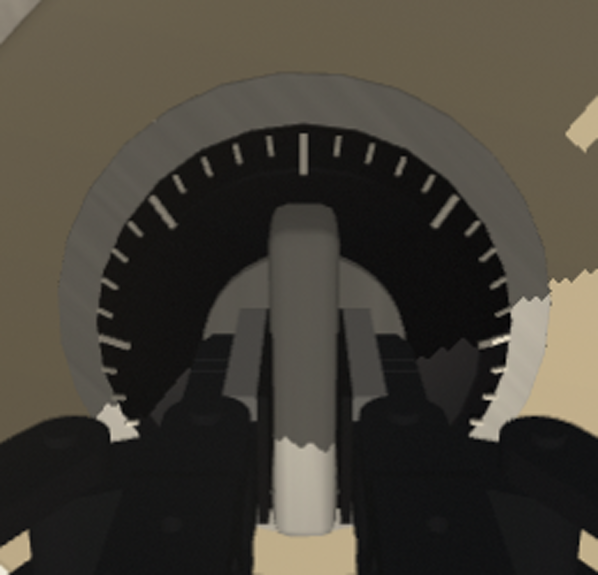

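```bash
python3 -m creep '[[[0,0,0.05,0,0,0,1],[0,0,0,0,0,0,1],[0,0,0,0,0,0,1],[0,0,0,0,0,0,1]]]';  python3 -c "
from h import *
to([646.5,75.4,160],-54.5)"
```

```text
time: 13.1
tool_pos: [646.6, 75.4, 158.9]
orientation: [-2.988, -0.962, -0.01]
wrist_force: [0.4, 0.1, 1.1]
grip_width: 0.129
t 13.1 tcp [646.6  75.4 158.9] psi -54.3 z [ 0.005  0.004 -1.   ] q [-0.38  0.84  0.38  1.57 -0.4   0.8  -0.78] F [0.4 0.1 1.1] Tz [-0.2   0.11 -0.07] w 0.129
shift tool axes [-0.1 -0.  -1.1]
turn z 0.003
```

Now left 225° towards 30 (final psi ≈ 171).

```bash
python3 -m creep '[[[0,0,-0.14,0,0,0,1],[0,0,-0.14,0,0,0,1],[0,0,-0.14,0,0,0,1],[0,0,-0.14,0,0,0,1],[0,0,-0.14,0,0,0,1],[0,0,-0.14,0,0,0,1],[0,0,-0.14,0,0,0,1],[0,0,-0.14,0,0,0,1],[0,0,-0.14,0,0,0,1],[0,0,-0.14,0,0,0,1]]]';  python3 -c "
from h import *
to([646.5,75.4,160],170.7)"
```

```text
time: 14.1
tool_pos: [646.5, 75.6, 159.0]
orientation: [1.581, 2.712, 0.011]
wrist_force: [0.7, 0.5, -0.7]
grip_width: 0.131
t 14.1 tcp [646.5  75.6 159. ] psi 29.5 z [ 0.005  0.005 -1.   ] q [-0.17  0.8  -0.03  1.56  0.03  0.77  0.3 ] F [ 0.7  0.5 -0.7] Tz [-0.07  0.09 -0.04] w 0.131
shift tool axes [-0.2 -0.  -1. ]
turn z -2.464
```

```bash
python3 -m creep '[[[0,0,-0.14,0,0,0,1],[0,0,-0.14,0,0,0,1],[0,0,-0.14,0,0,0,1],[0,0,-0.14,0,0,0,1],[0,0,-0.14,0,0,0,1],[0,0,-0.14,0,0,0,1],[0,0,-0.14,0,0,0,1],[0,0,-0.14,0,0,0,1],[0,0,-0.14,0,0,0,1],[0,0,0,0,0,0,1]]]';  python3 -c "
from h import *
to([646.5,75.4,160],170.7)"
```

```text
time: 15.1
tool_pos: [646.3, 75.4, 158.9]
orientation: [-0.411, 3.108, 0.012]
wrist_force: [1.0, 0.3, 0.9]
grip_width: 0.127
t 15.1 tcp [646.3  75.4 158.9] psi 105.1 z [ 0.005  0.008 -1.   ] q [ 0.03  0.83 -0.41  1.55  0.39  0.84  1.31] F [1.  0.3 0.9] Tz [-0.1   0.04  0.03] w 0.127
shift tool axes [-0.2 -0.  -1.1]
turn z -1.146
```

```bash
python3 -m creep '[[[0,0,-0.14,0,0,0,1],[0,0,-0.14,0,0,0,1],[0,0,-0.14,0,0,0,1],[0,0,-0.14,0,0,0,1],[0,0,-0.14,0,0,0,1],[0,0,-0.14,0,0,0,1],[0,0,-0.14,0,0,0,1],[0,0,-0.1,0,0,0,1],[0,0,0,0,0,0,1]]]';  python3 -c "
from h import *
to([646.5,75.4,160],170.7)
c=camera('wrist');im=c['frame'][100:350,190:450,::-1]
cv2.imwrite('pics/w4.png',cv2.resize(im,None,fx=2.3,fy=2.3,interpolation=cv2.INTER_CUBIC))"
```

```text
time: 16.0
tool_pos: [646.4, 75.3, 158.9]
orientation: [-1.964, 2.441, 0.007]
wrist_force: [0.4, 0.3, 1.5]
grip_width: 0.131
t 16.0 tcp [646.4  75.3 158.9] psi 167.6 z [ 0.004  0.009 -1.   ] q [ 0.17  0.89 -0.7   1.54  0.65  0.95  2.2 ] F [0.4 0.3 1.5] Tz [-0.17  0.08  0.07] w 0.131
shift tool axes [-0.2 -0.1 -1.1]
turn z -0.054
```

View pics/w4.png

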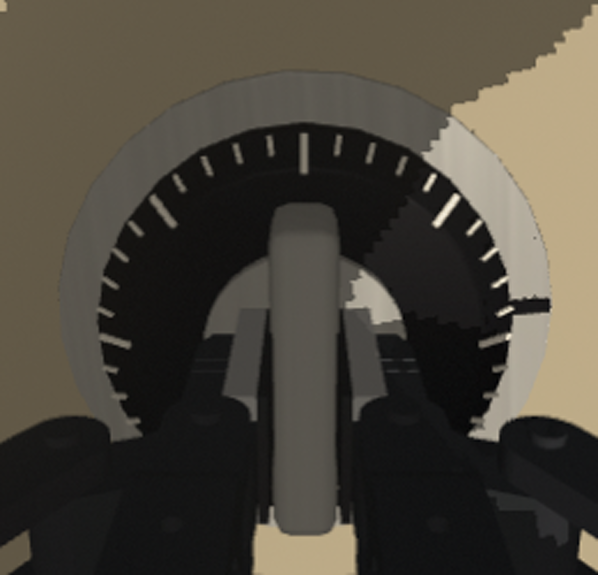

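```bash
python3 - <<'E'
from h import *
c=camera("wrist"); px=lambda u:np.array(u)/2.3+[190,100]-0.28
cen=np.array([646.4,75.3])
pts=dict(m20=(303,134),m15=(152,197),m25=(457,196),m10=(104,338),m30=(508,338),m29=(511,309),idx_tip=(514,306),idx_out=(549,305))
P={}
for n,u in pts.items():
    p=atz(c,px(u),154)[:2];P[n]=p;v=p-cen
    print(n,p.round(1),np.hypot(*v).round(1),np.degrees(np.arctan2(v[1],v[0])).round(1)%360)
# circle fit of rim marks
M=np.array([P[k] for k in("m20","m15","m25","m10","m30")])
s=np.linalg.lstsq(np.c_[2*M,np.ones(5)],(M**2).sum(1),rcond=None)[0];ce=s[:2];print("fit centre",ce,np.sqrt(s[2]+ce@ce))
for n,p in P.items():
    v=p-ce;print(n,np.degrees(np.arctan2(v[1],v[0])).round(1)%360)
for z in(154,147,141):
    v=atz(c,px((531,305.5)),z)[:2]-cen;print(z,np.hypot(*v),np.degrees(np.arctan2(v[1],v[0]))%360)
E
```

```text
m20 [637.4  34.7] 41.5 257.5
m15 [667.9  40.3] 41.1 301.6
m25 [611.6  52.5] 41.6 213.2
m10 [685.2  66.4] 39.8 347.0
m30 [606.4  83.7] 40.9 168.2
m29 [604.9  77.6] 41.5 176.8
idx_tip [604.3  77.1] 42.2 177.5
idx_out [597.5  78.4] 49.0 176.4
fit centre [645.65184624  74.14262053] 40.342999399105715
m20 258.2
m15 303.4
m25 212.4
m10 348.9
m30 166.3
m29 175.1
idx_tip 175.9
idx_out 174.9
154 45.50551370038856 176.92765988527694
147 47.227911130428396 172.9912151045971
141 48.86968384707794 169.85028917810502
```

```bash
python3 -m creep '[[[0,0,-0.07,0,0,0,1],[0,0,0,0,0,0,1],[0,0,0,0,0,0,1],[0,0,0,0,0,0,1]]]';  python3 -c "
from h import *
to([646.5,75.4,160],82)"
```

```text
time: 16.5
tool_pos: [646.4, 75.3, 158.9]
orientation: [-2.035, 2.383, 0.004]
wrist_force: [-0.6, 0.3, -0.1]
grip_width: 0.13
t 16.5 tcp [646.4  75.3 158.9] psi 171.0 z [ 0.005  0.007 -1.   ] q [ 0.18  0.89 -0.71  1.54  0.66  0.96  2.25] F [-0.6  0.3 -0.1] Tz [-0.05  0.05  0.09] w 0.13
shift tool axes [-0.2 -0.1 -1.1]
turn z 1.553
```

```bash
python3 -m creep '[[[0,0,0.14,0,0,0,1],[0,0,0.14,0,0,0,1],[0,0,0.14,0,0,0,1],[0,0,0.14,0,0,0,1],[0,0,0.14,0,0,0,1],[0,0,0.14,0,0,0,1],[0,0,0.14,0,0,0,1],[0,0,0.14,0,0,0,1],[0,0,0.14,0,0,0,1],[0,0,0.14,0,0,0,1]]]';python3 -m creep '[[[0,0,0.06,0,0,0,1],[0,0,0,0,0,0,1],[0,0,0,0,0,0,1]]]';  python3 -c "
from h import *
to([646.5,75.4,160],82)"
```

```text
time: 17.5
tool_pos: [646.3, 75.5, 159.0]
orientation: [0.091, 3.135, 0.012]
wrist_force: [0.6, 0.6, -0.7]
grip_width: 0.125
time: 17.8
tool_pos: [646.3, 75.5, 158.9]
orientation: [0.195, 3.13, 0.01]
wrist_force: [-0.1, 0.4, -0.0]
grip_width: 0.128
t 17.8 tcp [646.3  75.5 158.9] psi 82.9 z [ 0.006  0.006 -1.   ] q [-0.02  0.81 -0.3   1.55  0.3   0.81  1.  ] F [-0.1  0.4 -0. ] Tz [-0.02  0.03 -0.08] w 0.128
shift tool axes [-0.2 -0.  -1.1]
turn z 0.015
```

```bash
python3 -m creep '[[[0,0,0,0,0,0,0],[0,0,0,0,0,0,0],[0,0,0,0,0,0,0],[0,0,0,0,0,-30,0],[0,0,0,0,0,-35,0],[0,0,0,0,-40,0,0],[0,0,0,0,-40,0,0],[0,0,0,0,-40,0,0],[0,0,0,40,-30,0,0],[0,0,0,0,0,0,0]]]'; python3 - <<'E'
from h import *
print(world([-60,-85,0]),world([12,-85,0]))
to(world([-60,-85,200])+[0,1,0],82)
c=camera("wrist");save(c,"w5.png")
print(proj(c,[world([12,-85,171])+[0,1,0],world([-66,-85,171])+[0,1,0],world([-10,85,154])+[0,1,0],world([30,85,154])+[0,1,0]]))
E
```

```text
time: 18.8
tool_pos: [583.5, -71.8, 222.6]
orientation: [-0.183, -3.136, -0.014]
wrist_force: [-0.1, 0.0, -0.4]
grip_width: 0.996
[573.85179461 -87.21398336   0.        ] [645.16392629 -97.14272321   0.        ]
t 18.8 tcp [583.5 -71.8 222.6] psi 83.3 z [ 0.     0.009 -1.   ] q [ 0.25  0.66 -0.35  1.69  0.28  0.84  1.24] F [-0.1  0.  -0.4] Tz [ 0.03 -0.04  0.04] w 0.996
shift tool axes [  7.9 -15.6  22.4]
turn z 0.023
[[293.23334365 310.67110906]
 [293.04232783 193.226235  ]
 [542.95131522 269.49288988]
 [531.64162019 319.46598664]]
```

View pics/w5.png

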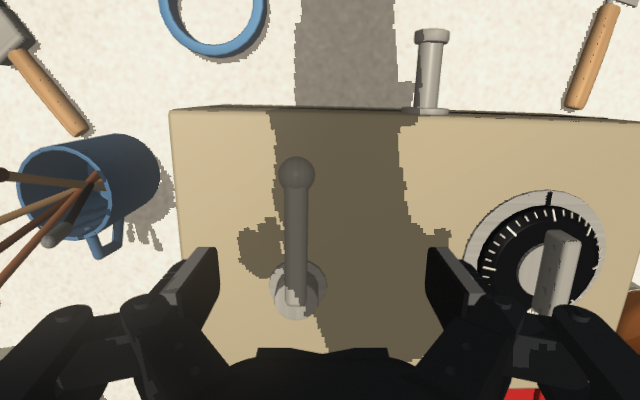

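```bash
python3 -m creep '[[[0,0,0.02,8,-13,0,0],[0,0,0,0,0,0,0],[0,0,0,0,0,25,0],[0,0,0,0,0,25,0],[0,0,0,0,0,20,0],[0,0,0,0,0,0,0],[0,0,0,0,0,0,0]]]'; python3 - <<'E'
from h import *
to(world([-60,-85,150])+[0,3,0],82)
E
```

```text
time: 19.55
tool_pos: [591.7, -71.7, 155.8]
orientation: [0.196, 3.109, 0.032]
wrist_force: [0.5, -0.2, 0.4]
grip_width: 0.999
t 19.55 tcp [591.7 -71.7 155.8] psi 82.8 z [ 0.027  0.019 -0.999] q [ 0.24  0.75 -0.32  1.75  0.32  0.67  1.19] F [ 0.5 -0.2  0.4] Tz [-0.02  0.01 -0.02] w 0.999
shift tool axes [ 16.3 -14.8   5.1]
turn z 0.014
```

```bash
python3 -m creep '[[[0,0,0,8,-8,0,0],[0,0,0,8,-7,0,0],[0,0,0,0,0,0,0],[0,0,0,0,0,0,0]]]'; python3 - <<'E'
from h import *
to(world([-60,-85,150])+[0,3,0],82)
M=R.from_rotvec(robot.sense()["orientation"]).as_matrix();print((M.T@[0,0,-1]).round(3))
E
```

```text
time: 19.95
tool_pos: [574.9, -84.9, 158.4]
orientation: [0.194, 3.104, 0.032]
wrist_force: [0.8, 0.3, -0.5]
grip_width: 0.993
t 19.95 tcp [574.9 -84.9 158.4] psi 82.9 z [ 0.033  0.019 -0.999] q [ 0.27  0.73 -0.32  1.8   0.33  0.63  1.21] F [ 0.8  0.3 -0.5] Tz [-0.02  0.02  0.01] w 0.993
shift tool axes [1.4 0.3 8.4]
turn z 0.015
[ 0.03  -0.023  0.999]
```

```bash
python3 -m creep '[[[0.023,0.03,0.015,1,0,4,0],[0,0,0,0,0,4,0],[0,0,0,0,0,0,0],[0,0,0,0,0,0,0.6],[0,0,0,0,0,0,1],[0,0,0,0,0,0,1],[0,0,0,0,0,0,1],[0,0,0,0,0,0,1],[0,0,0,0,0,0,1]]]' 30; python3 - <<'E'
from h import *
to(world([-60,-85,150])+[0,3,0],82)
E
```

```text
time: 20.85
tool_pos: [574.1, -86.1, 151.9]
orientation: [0.222, 3.13, -0.0]
wrist_force: [0.1, 0.1, -0.0]
grip_width: 0.186
t 20.85 tcp [574.1 -86.1 151.9] psi 81.9 z [ 0.003 -0.    -1.   ] q [ 0.24  0.74 -0.3   1.78  0.33  0.67  1.19] F [ 0.1  0.1 -0. ] Tz [ 0.04  0.08 -0.03] w 0.186
shift tool axes [0.5 1.8 1.9]
turn z -0.002
```

```bash
python3 -m creep '[[[0,0,0.14,-0.7,10,0,1],[0,0,0.14,-0.7,10,0,1],[0,0,0.14,-0.7,10,0,1],[0,0,0,0,0,0,1]]]'; python3 - <<'E'
from h import *
def arc(psi,r=72): 
    a=np.radians(psi+90); return np.array([645.2+r*np.cos(a),-96+r*np.sin(a),152])
s=robot.sense();M=R.from_rotvec(s["orientation"]).as_matrix();p=np.degrees(np.arctan2(M[1,1],M[0,1]))
v=np.array(s["tool_pos"])[:2]-[645.2,-96];print("az from pivot",np.degrees(np.arctan2(v[1],v[0]))%360,"r",np.hypot(*v),"psi+90",p+90)
to(arc(p),82)
E
```

```text
time: 21.25
tool_pos: [587.3, -58.5, 152.1]
orientation: [0.89, 3.004, 0.003]
wrist_force: [0.3, 0.7, 0.2]
grip_width: 0.159
az from pivot 147.0626051748375 r 68.97376649272907 psi+90 146.97815071703286
t 21.25 tcp [587.3 -58.5 152.1] psi 57.0 z [ 0.009 -0.001 -1.   ] q [ 0.12  0.74 -0.17  1.76  0.19  0.65  0.83] F [0.3 0.7 0.2] Tz [ 0.06 -0.12 -0.1 ] w 0.159
shift tool axes [3.  0.1 0.1]
turn z -0.437
```

```bash
python3 -m creep '[[[0,0,0.14,-0.3,9.8,0,1],[0,0,0.14,-0.3,9.8,0,1],[0,0,0.14,-0.3,9.8,0,1],[0,0,0.14,-0.3,9.8,0,1],[0,0,0.14,-0.3,9.8,0,1],[0,0,0.1,-0.3,7,0,1],[0,0,0.07,-0.3,5,0,1],[0,0,0,0,0,0,1]]]'; python3 - <<'E'
from h import *
s=robot.sense();M=R.from_rotvec(s["orientation"]).as_matrix();p=np.degrees(np.arctan2(M[1,1],M[0,1]))
v=np.array(s["tool_pos"])[:2]-[645.2,-96];print("az from pivot",np.degrees(np.arctan2(v[1],v[0]))%360,"r",np.hypot(*v),"psi+90",p+90)
to([0,0,0],4.7)
E
```

```text
time: 22.05
tool_pos: [636.5, -28.2, 152.1]
orientation: [2.077, 2.347, 0.003]
wrist_force: [0.7, 0.4, 2.5]
grip_width: 0.156
az from pivot 97.31655344228693 r 68.31831271606887 psi+90 96.98528416523759
t 22.05 tcp [636.5 -28.2 152.1] psi 7.0 z [ 0.007 -0.003 -1.   ] q [-0.08  0.8   0.09  1.62 -0.09  0.72  0.17] F [0.7 0.4 2.5] Tz [-0.11 -0.   -0.12] w 0.156
shift tool axes [ 106.1 -629.3  147.5]
turn z 0.04
```

```bash
python3 -m creep '[[[0,0,0.04,0,3,0,1],[0,0,0.02,0,3,0,1],[0,0,0,0,2,0,1],[0,0,0,0,0,0,1],[0,0,0,0,0,0,0],[0,0,0,0,0,0,0],[0,0,0,0,0,0,0],[0,0,0,0,0,-30,0],[0,0,0,0,0,-40,0],[0,0,0,0,0,0,0]]]'; python3 - <<'E'
from h import *
to(world([-136,0,200])+[0,1,0],82)
c=camera("wrist");save(c,"w6.png"); print(proj(c,[world([12,-85,171])+[0,1,0]]))
E
```

```text
time: 23.05
tool_pos: [639.5, -28.6, 222.4]
orientation: [-2.144, -2.293, 0.008]
wrist_force: [1.0, -0.4, 0.7]
grip_width: 1.004
t 23.05 tcp [639.5 -28.6 222.4] psi 3.8 z [-0.005 -0.002 -1.   ] q [-0.09  0.72  0.12  1.53 -0.1   0.9   0.12] F [ 1.  -0.4  0.7] Tz [-0.02 -0.05 -0.02] w 1.004
shift tool axes [  45.7 -126.3   23. ]
turn z -1.364
[[324.11033103 316.59892569]]
```

View pics/w6.png

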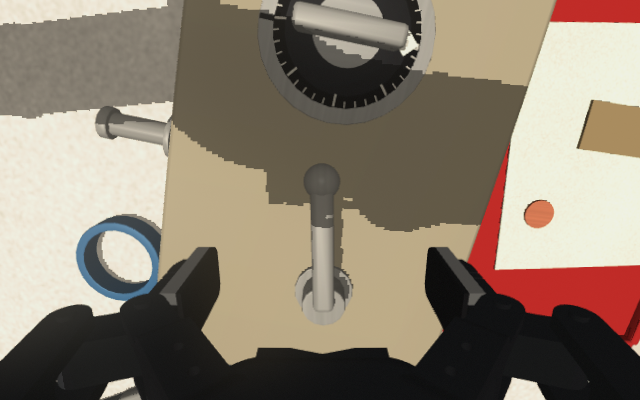

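```bash
python3 - <<'E'
from h import *
c=camera("wrist")
f,b=atz(c,(171,137),122),atz(c,(102,122),122); print(f,b,np.hypot(*(f-b)[:2]),np.degrees(np.arctan2(*(f-b)[[1,0]])), "grip", f+(b-f)/np.hypot(*(b-f)[:2])*26)
E
python3 -m creep '[[[0,0,-0.14,0,0,0,0],[0,0,-0.14,0,0,0,0],[0,0,-0.14,0,0,0,0],[0,0,-0.14,0,0,0,0],[0,0,-0.14,0,0,0,0],[0,0,-0.14,0,0,0,0],[0,0,-0.14,0,0,0,0],[0,0,-0.14,0,0,0,0],[0,0,-0.14,0,0,0,0],[0,0,-0.07,0,0,0,0]]]'; python3 - <<'E'
from h import *
to(world([-136,0,200])+[0,1,0],82)
E
```

```text
[529.68569779   6.15701805 122.        ] [481.29879955  13.57662794 122.        ] 48.952451749672925 -8.717787265099702 grip [503.98607889  10.09777792 122.        ]
time: 24.15
tool_pos: [627.0, -27.2, 202.6]
orientation: [-0.181, -3.096, 0.003]
wrist_force: [0.5, 0.6, -0.1]
grip_width: 1.002
t 24.15 tcp [627.  -27.2 202.6] psi 83.3 z [-0.04   0.    -0.999] q [ 0.12  0.75 -0.29  1.54  0.24  0.93  1.21] F [ 0.5  0.6 -0.1] Tz [ 0.03 -0.12 -0.05] w 1.002
shift tool axes [119.9  21.8   7.3]
turn z 0.023
```

```bash
python3 -m creep '[[[0,-0.04,0.02,0,0,-15,0],[0,0,0,40,7,0,0],[0,0,0,40,7,0,0],[0,0,0,38,7,0,0],[0,0,0,0,0,0,0],[0,0,0,0,0,0,0]]]'; python3 - <<'E'
from h import *
to([508.5,9,104],82)
M=R.from_rotvec(robot.sense()["orientation"]).as_matrix();print((M.T@[0,0,-1]).round(3))
c=camera("wrist");save(c,"w7.png"); print(proj(c,[world([-110,0,122])+[0,1,0],world([-155,0,122])+[0,1,0]]))
E
```

```text
time: 24.75
tool_pos: [503.5, 9.9, 209.4]
orientation: [-0.212, -3.119, 0.006]
wrist_force: [0.5, 0.2, -0.5]
grip_width: 1.0
t 24.75 tcp [503.5   9.9 209.4] psi 82.2 z [-0.015 -0.003 -1.   ] q [ 0.07  0.58 -0.28  1.93  0.24  0.68  1.07] F [ 0.5  0.2 -0.5] Tz [-0.06 -0.02 -0.  ] w 1.0
shift tool axes [ -6.6   0.3 105.3]
turn z 0.004
[-0.015  0.005  1.   ]
[[320.41430652 244.76001759]
 [320.49810654 183.17704655]]
```

View pics/w7.png

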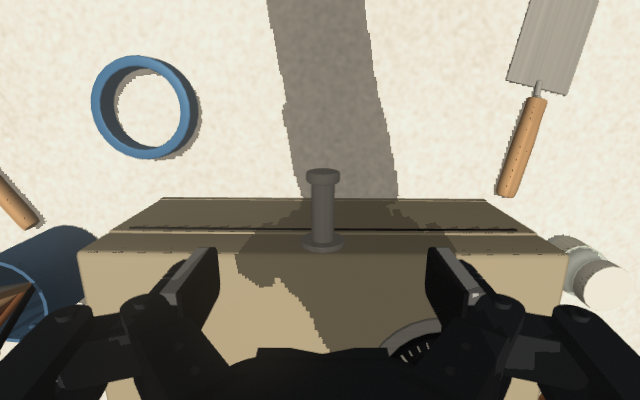

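```bash
python3 -m creep '[[[0,-0.015,0,-6,0.5,0,0],[0,0,0,0,0,20,0],[0,0,0,0,0,20,0],[0,0,0,0,0,15,0],[0,0,0,0,0,0,0],[0,0,0,0,0,0,0]]]'; python3 - <<'E'
from h import *
to([509.5,10,104],82)
M=R.from_rotvec(robot.sense()["orientation"]).as_matrix();print((M.T@[0,0,-1]).round(3))
E
```

```text
time: 25.4
tool_pos: [518.8, 8.0, 151.1]
orientation: [0.221, 3.124, -0.005]
wrist_force: [0.2, 0.1, 0.0]
grip_width: 1.0
t 25.4 tcp [518.8   8.  151.1] psi 81.9 z [ 0.01  -0.004 -1.   ] q [ 0.03  0.68 -0.23  1.97  0.3   0.52  1.02] F [0.2 0.1 0. ] Tz [0.03 0.   0.02] w 1.0
shift tool axes [10.   0.8 47. ]
turn z -0.001
[0.01  0.002 1.   ]
```

```bash
python3 -m creep '[[[0,0.01,0,10,1,0,0],[0,0,0,0,0,0,0],[0,0,0,2,0,12,0],[0,0,0,2,0,12,0],[0,0,0,1,0,12,0],[0,0,0,0,0,8,0],[0,0,0,0,0,0,0],[0,0,0,0,0,0,0]]]'; python3 - <<'E'
from h import *
to([509.5,10,104],82)
M=R.from_rotvec(robot.sense()["orientation"]).as_matrix();print((M.T@[0,0,-1]).round(3))
E
```

```text
time: 26.2
tool_pos: [508.1, 11.7, 110.7]
orientation: [0.222, 3.123, 0.0]
wrist_force: [-0.1, -0.5, 0.2]
grip_width: 1.002
t 26.2 tcp [508.1  11.7 110.7] psi 81.9 z [ 0.011 -0.001 -1.   ] q [-0.    0.74 -0.18  2.03  0.33  0.39  0.98] F [-0.1 -0.5  0.2] Tz [-0.01  0.02 -0.03] w 1.002
shift tool axes [-1.6 -1.5  6.7]
turn z -0.002
[ 0.011 -0.001  1.   ]
```

```bash
python3 -m creep '[[[0,0,0,-1.6,-1.5,2,0.6],[0,0,0,0,0,0,1],[0,0,0,0,0,0,1],[0,0,0,0,0,0,1],[0,0,0,0,0,0,1],[0,0,0,0,0,0,1]]]' 50; python3 - <<'E'
from h import *
to([509.5,10,104],82)
E
```

```text
time: 26.8
tool_pos: [510.7, 8.7, 110.4]
orientation: [0.224, 3.12, -0.001]
wrist_force: [-0.2, 1.8, -1.6]
grip_width: 0.165
t 26.8 tcp [510.7   8.7 110.4] psi 81.8 z [ 0.014 -0.002 -1.   ] q [ 0.    0.74 -0.18  2.03  0.34  0.39  0.99] F [-0.2  1.8 -1.6] Tz [0.29 0.   0.08] w 0.165
shift tool axes [1.5 1.1 6.4]
turn z -0.003
```

```bash
cat >> h.py <<'E'
L=11.6
def lidstep(ths,ratio=0.6):
    s=robot.sense(); M=R.from_rotvec(s["orientation"]).as_matrix(); Rc=R.from_euler("z",A).as_matrix()
    t=Rc.T@(np.array(s["tool_pos"])-C-[0,1,0]); Z=Rc.T@M[:,2]; tau=np.arctan2(-Z[0],-Z[2])
    K=t-L*Z; th=np.arctan2(K[2]-100,110-K[0])-np.arctan2(22,246)
    print("t",round(s["time"],2),"theta",th.round(3),"r",np.hypot(K[2]-100,110-K[0]).round(1),"tau",tau.round(3),"y",t[1].round(1),"Z",Z.round(3),"F",np.round(s["wrist_force"],1),"T",np.round(s["wrist_torque"],2),"w",round(s["grip_width"],3),"q",np.round(s["q"],2))
    p=np.array([t[0],t[2]]); u=tau
    for h in ths:
        n=max(tau,ratio*h)
        k=np.array([110-246*np.cos(h)+22*np.sin(h),100+246*np.sin(h)+22*np.cos(h)])+L*np.array([-np.sin(n),-np.cos(n)])
        d=k-p; print(round(h,2),"turn y",round(n-u,3),"x",(d@[-np.cos(u),np.sin(u)]).round(1),"z",(d@[-np.sin(u),-np.cos(u)]).round(1)); p,u=k,n
E
python3 -c "
from h import *
lidstep([.07,.14,.21,.28,.35,.42])"
```

```text
t 26.8 theta -0.0 r 246.7 tau -0.014 y 0.3 Z [ 0.014  0.    -1.   ] F [-0.2  1.8 -1.6] T [0.29 0.   0.08] w 0.165 q [ 0.    0.74 -0.18  2.03  0.34  0.39  0.99]
0.07 turn y 0.056 x -1.5 z -17.2
0.14 turn y 0.042 x -2.1 z -17.1
0.21 turn y 0.042 x -2.6 z -17.0
0.28 turn y 0.042 x -3.1 z -16.9
0.35 turn y 0.042 x -3.6 z -16.8
0.42 turn y 0.042 x -4.0 z -16.7
```

```bash
python3 -m creep '[[[0,0.055,0,-1.5,0,-17,1],[0,0.042,0,-2,0,-17,1],[0,0.042,0,-2.5,0,-17,1],[0,0,0,0,0,0,1]]]'; python3 -c "
from h import *
t=.2
lidstep([.24,.31,.38,.45,.52])"
```

```text
time: 27.2
tool_pos: [519.6, 7.5, 161.0]
orientation: [-0.214, -3.005, -0.016]
wrist_force: [-0.1, -1.1, -0.1]
grip_width: 0.161
t 27.2 theta 0.21 r 246.1 tau 0.13 y 0.4 Z [-0.129  0.002 -0.992] F [-0.1 -1.1 -0.1] T [-0.05  0.01  0.07] w 0.161 q [ 0.1   0.72 -0.31  1.83  0.24  0.76  1.1 ]
0.24 turn y 0.014 x -0.4 z -7.5
0.31 turn y 0.042 x -3.3 z -16.9
0.38 turn y 0.042 x -3.8 z -16.8
0.45 turn y 0.042 x -4.2 z -16.6
0.52 turn y 0.042 x -4.7 z -16.5
```

Excellent tracking; the lid follows with little force.

```bash
python3 -m creep '[[[0,0.042,0,-2.6,0,-17,1],[0,0.042,0,-3.3,0,-17,1],[0,0.042,0,-3.8,0,-17,1],[0,0.042,0,-4.2,0,-16.6,1],[0,0,0,0,0,0,1]]]'; python3 -c "
from h import *
lidstep([.57,.64,.71,.78,.85,.92])"
```

```text
time: 27.7
tool_pos: [545.1, 3.9, 219.0]
orientation: [-0.199, -2.834, -0.03]
wrist_force: [-0.0, -1.2, 0.6]
grip_width: 0.164
t 27.7 theta 0.471 r 244.8 tau 0.301 y 0.3 Z [-0.296  0.    -0.955] F [-0.  -1.2  0.6] T [-0.06 -0.27  0.25] w 0.164 q [ 0.13  0.76 -0.34  1.53  0.16  1.18  1.19]
0.57 turn y 0.041 x -4.9 z -23.9
0.64 turn y 0.042 x -5.5 z -16.2
0.71 turn y 0.042 x -5.9 z -16.1
0.78 turn y 0.042 x -6.4 z -15.9
0.85 turn y 0.042 x -6.8 z -15.7
0.92 turn y 0.042 x -7.3 z -15.5
```

```bash
python3 -m creep '[[[0,0.045,0,-4.5,0,-17,1],[0,0.045,0,-5,0,-17,1],[0,0.045,0,-5.5,0,-16.5,1],[0,0.045,0,-6,0,-16.5,1],[0,0,0,0,0,0,1]]]'; python3 -c "
from h import *
lidstep([.8,.87,.94,1.01,1.08])"
```

```text
time: 28.2
tool_pos: [579.2, -1.1, 265.3]
orientation: [-0.178, -2.633, -0.034]
wrist_force: [-2.4, -2.2, 3.6]
grip_width: 0.167
t 28.2 theta 0.709 r 244.9 tau 0.503 y 0.1 Z [-0.482 -0.01  -0.876] F [-2.4 -2.2  3.6] T [-0.12  0.27  0.29] w 0.167 q [ 0.1   0.88 -0.33  1.16  0.11  1.62  1.24]
0.8 turn y 0.0 x -5.5 z -21.7
0.87 turn y 0.019 x -6.8 z -15.8
0.94 turn y 0.042 x -7.4 z -15.4
1.01 turn y 0.042 x -7.8 z -15.2
1.08 turn y 0.042 x -8.2 z -14.9
```

```bash
python3 -m creep '[[[0,0,0,-5,0,-17,1],[0,0.02,0,-6,0,-16.5,1],[0,0.02,0,-7,0,-16,1],[0,0,0,0,0,0,1]]]'; python3 -c "
from h import *
lidstep([.94,1.01,1.08])"
```

```text
time: 28.6
tool_pos: [613.7, -6.0, 291.9]
orientation: [-0.175, -2.581, -0.024]
wrist_force: [-2.7, -1.2, 6.5]
grip_width: 0.165
t 28.6 theta 0.89 r 243.0 tau 0.554 y -0.1 Z [-0.526 -0.02  -0.85 ] F [-2.7 -1.2  6.5] T [-0.19  0.59 -0.15] w 0.165 q [ 0.08  0.96 -0.31  0.91  0.11  1.84  1.26]
0.94 turn y 0.01 x -1.6 z -12.7
1.01 turn y 0.042 x -7.8 z -15.2
1.08 turn y 0.042 x -8.2 z -14.9
```

```bash
python3 -m creep '[[[0,0,0,-3,0,-15,1],[0,0,0,-7,0,-15,1],[0,0,0,-7,0,-12,1],[0,0,0,0,0,0,1]]]'; python3 -c "
from h import *
lidstep([1.01,1.08])
save(camera('side'),'s8.png',(200,60,500,300),2.6)"
```

```text
time: 29.0
tool_pos: [648.4, -10.9, 309.8]
orientation: [-0.176, -2.578, -0.011]
wrist_force: [-3.2, -1.0, 9.2]
grip_width: 0.165
t 29.0 theta 1.053 r 241.5 tau 0.557 y -0.2 Z [-0.529 -0.029 -0.848] F [-3.2 -1.   9.2] T [0.1 1.3 0.4] w 0.165 q [ 0.05  1.03 -0.29  0.67  0.13  2.01  1.28]
1.01 turn y 0.049 x 10.8 z 5.8
1.08 turn y 0.042 x -8.2 z -14.9
```

View pics/s8.png

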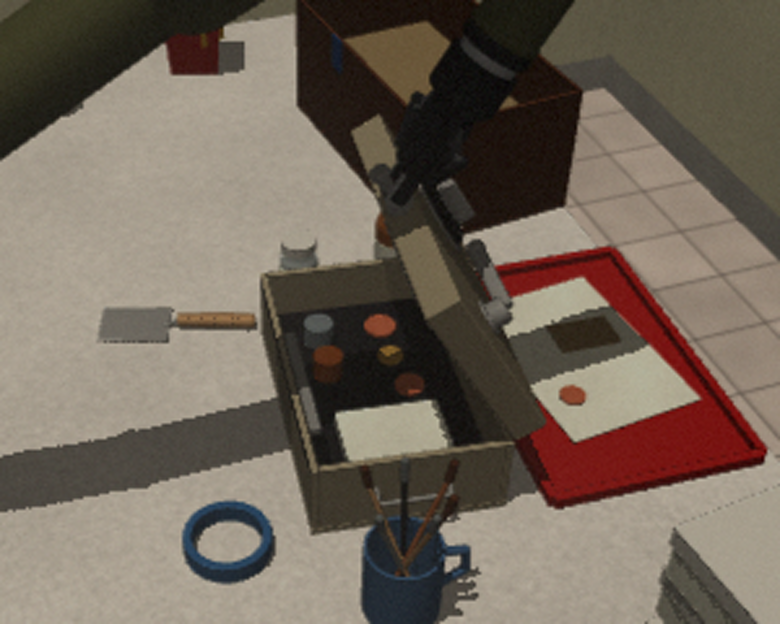

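```bash
python3 -m creep '[[[0,0,0,0,0,0,0],[0,0,0,0,0,0,0],[0,0,0,0,0,0,0],[0,0,0,0,0,0,0],[0,0,0,10,0,-6,0],[0,0,0,20,0,-12,0],[0,0,0,25,0,-15,0],[0,0,0,30,0,-15,0],[0,-0.05,0,30,0,-15,0],[0,-0.05,0,0,0,0,0]]]'; python3 -c "
from h import *
lidstep([])
save(camera('side'),'s9.png',(200,60,500,300),2.6)"
```

```text
time: 30.05
tool_pos: [581.5, 3.2, 424.2]
orientation: [-0.182, -2.685, 0.0]
wrist_force: [1.9, -0.8, 0.2]
grip_width: 1.004
t 30.05 theta 1.012 r 375.3 tau 0.449 y 4.6 Z [-0.434 -0.031 -0.9  ] F [ 1.9 -0.8  0.2] T [-0.03 -0.46  0.02] w 1.004 q [ 0.06  0.75 -0.31  0.92  0.09  1.93  1.24]
```

View pics/s9.png

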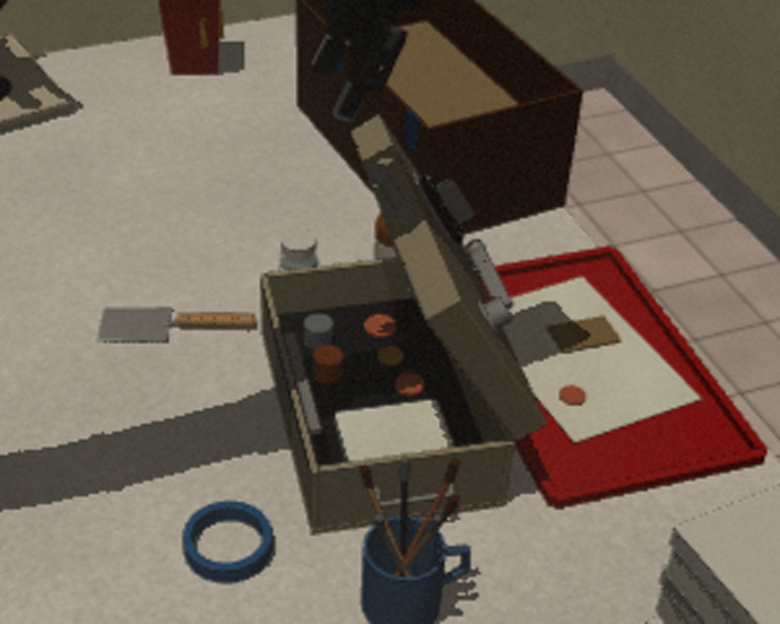

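```bash
python3 -c "
from h import *
a=cv2.imread('pics/s8.png').astype(int);b=cv2.imread('pics/s9.png').astype(int);d=np.abs(a-b).max(2);print('diff near lid right edge',d[280:440,400:560].mean())
print(workorder.hand_in())"
```

```text
diff near lid right edge 11.17015625
the job is handed in; nothing more can be done
None
```

The chest is open and the job is handed in at about 30 s of the 72 s allowed. The hand-in gives no verdict.

**What I did**
- **Dial:** I pinched the bar and turned it right from about 35 to 5, with one regrasp on the way. I then turned it left 225° to 30 and right 88° to 20. From the tool angle and the camera fit I estimate about 44°, 269° and 181°, against targets of 45°, 270° and 180°.
- **Handle:** I pinched the lever and turned it clockwise about 78° to its stop. It passed the locked stop freely.
- **Lid:** I gripped the front knob, followed the hinge arc, released it and backed off above the lid.

**Last checks**
- **Lid angle:** from the gripped knob the lid was at about 1.05 rad. The arc radius read 241 mm instead of 247, so the angle is good to roughly ±0.03 rad.
- **After release:** in the side picture the lid looks unmoved, the handle is still turned and the gripper is clear. The objects in view look as they were. The dusting brush was out of that picture and I did not measure any of them again.
- **A check that settled nothing:** the image difference near the lid, before against after release, came to 11 grey levels. Noise and the arm's moved shadow are in that figure.
- **A disagreement:** reading the index notch straight off the pictures gave dial angles 3 to 6° off the tool angle. I put this down to the ring lying about 7 mm lower than the dial face; allowing for that, the two agree to about a degree.

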